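Sort two tested throttle bodies into the pass and reject nests

ROBOT

A 6-joint arm with a two-finger parallel gripper is mounted at the origin on the work surface. World frame = base frame: x ahead of the robot, y to its left, z up, the work surface at z = 0. Lengths are in m, angles in rad, forces in N, time in s.
With the tool pointing down it reaches from about 0.225 to 0.875 m from the base axis. Payload 3.4 kg.
Tool frame: the origin (TCP) lies between the finger pads; the fingertips stand 19 mm ahead of it and the grasp point (between the pads) is the TCP; z points along the fingers, y is the line along which they close (so a half turn about z gives the same grasp; the last joint's range is limited). The gripper opens to 85 mm and grips with 20 to 120 N. Pads are 22 mm wide; open, the fingers measure 114 mm over their backs; the gripper's body (76 mm by 85 mm) begins 54 mm behind the grasp point. The pads swing forward as they close: fully open they stand 13 mm farther back than shut.
Start: joints at [1.015, 0.276, 1.505, -0, 1.361, -0.121], TCP at [0.242, 0.522, 0.25] pointing down, gripper open.
Joint ranges: [-2.89, 2.89], [-0.75, 2.08], [0.22, 2.7], [-1.18, 4.32], [0.11, 2.71], [-2.7, 2.7]. Speed limits (rad/s): [2.57, 2.57, 3.14, 3.14, 3.14, 3.14].

INTERFACE

Orientations are given as a unit quaternion [w, x, y, z].
In Python, from rig import get_state, imaging, ticket gives the robot as it stands. The module is installed in compiled form; this text tells all that it offers.
- The arm moves only by the shell command python3 -m inch 'ROWS' [FORCE]. ROWS is JSON, a list of rows, each an object with "claw": the opening, from -1 (shut) to 1 (fully open); "travel": the shift along the world's x, y, z in units of 200 mm (1.0 is 200 mm), a list of three; "turn": the turn about the world's z in units of 180 degrees (1.0 is 180 degrees). A call has 1 to 5 rows; each row is the pose to reach, as a shift and turn from the pose commanded when the call began, turning the shorter way round; what a row does not reach only later rows make up. A row lasts 1/10 s, in which the tool goes at most 50 mm and 8.59 degrees, less where a joint would pass 70% of its speed; a pose out of reach is approached as far as the arm can. A call with a number of a shift or a turn outside -1 to 1 is refused whole. A call with a gripper value outside its range is refused whole. The fingers move at their own pace and stop on an object; FORCE is the grip in N (left out, the last holds). Time passes only in rows, so rows that repeat a pose let the fingers close. It gives the time, the measured TCP pose, the force, the opening and the grip force at its end, in the units of the state.
- get_state(): the state, without advancing time (a new reading comes with each control period).
- imaging.get_image(name): name is "side" or "top"; returns the picture (400x640x3 uint8, red, green, blue); there is no depth.
- imaging.camera_params(name): a dict with "camera_matrix" (3x3 intrinsics, pixels), "cam_to_world" (4x4, takes a point from camera to world coordinates). Camera axes: x right, y down, z forward; pixel columns grow to the right and rows downward; lengths in m; the calibration is good to about 2 mm. A picture is of the moment at which its call begins. camera_params takes no time and is no camera call.
- ticket.sign_off(): hands the job in; it is judged then, once.
The state is a dict: "clock": time; "qpos": joint angles; "qd": joint speeds; "effort": joint torques, N m; "position": TCP position; "ee_rot": TCP orientation; "contact_force": force on the tool from outside, world axes, zero at the start; "moment": the same for the moment, N m; "width": finger opening in m; "gripper_force": force on a finger pad.
Only numpy, scipy, OpenCV 4.12 (cv2) and the standard library are available. Lean on these libraries where they do the work, as an engineer would, in place of code of your own. Each camera call takes 0.05 s, during which the arm holds its last target. There are 200 camera calls.

TASK

Two tested throttle bodies are lying flat in front of the steel plate, too wide to pick up as they lie; the step at the front of the plate is the fence to tip them up against. Stand each one on its long edge, fully down, in the nest of its tag's colour: green for pass, red for reject. Lower them into the nests rather than dropping them, and leave the other things on the bench where they are.

Things in the scene. Friction and masses are not known exactly. Their poses are not given: they have to be found in the camera images.
- unit_green: Throttle body with a green tag: solid block 88 mm (x) by 120 mm (y) by 58 mm (z), 0.6 to 0.9 kg. Aluminium for y -60 to +14 mm, flat black caps amid both broad faces; motor case and gear cover for y +14 to +60 mm, 2 to 4 mm lower, with the green tag on its top and both long edges. Origin: centre of its underside as it starts: lying flat, z up, +x edge towards the plate's step, up to 40 mm short of it.
- unit_green_mid (a point): Centre of the green-tagged block, axes as the body's; the centre of mass is about 7 mm towards -y. Pushed home to the step and then pushed on its -x edge, up and over, it turns about the step's top corner, falls by itself past 67 degrees and stands on the plate on its +x edge, x vertical: 88 mm high, 58 mm thick to grip, 10 mm overhanging the step.
- unit_red: Throttle body with a red tag: solid block 88 mm (x) by 120 mm (y) by 58 mm (z), 0.6 to 0.9 kg. Aluminium for y -60 to +14 mm, flat black caps amid both broad faces; motor case and gear cover for y +14 to +60 mm, 2 to 4 mm lower, with the red tag on its top and both long edges. Origin: centre of its underside as it starts: lying flat, z up, +x edge towards the plate's step, up to 40 mm short of it.
- unit_red_mid (a point): Centre of the red-tagged block, axes as the body's; the centre of mass is about 7 mm towards -y. Pushed home to the step and then pushed on its -x edge, up and over, it turns about the step's top corner, falls by itself past 67 degrees and stands on the plate on its +x edge, x vertical: 88 mm high, 58 mm thick to grip, 10 mm overhanging the step.
- nest_green: green nest fixed to the bench: open cradle 94 mm (x) by 156 mm (y) over its base; pocket 66 mm (x) by 128 mm (y) inside, floor 6 mm and rim 24 mm above the bench. Origin at the centre of its underside, z up. The green-tagged block stands in it on a long edge, its length along the nest's y, either way round.
- nest_green_floor (a point): centre of the green nest's pocket floor, 6 mm above the bench
- nest_red: red nest fixed to the bench: open cradle 94 mm (x) by 156 mm (y) over its base; pocket 66 mm (x) by 128 mm (y) inside, floor 6 mm and rim 24 mm above the bench. Origin at the centre of its underside, z up. The red-tagged block stands in it on a long edge, its length along the nest's y, either way round.
- nest_red_floor (a point): centre of the red nest's pocket floor, 6 mm above the bench
- plate: bright steel plate bolted to the bench, 90 mm (x) by 300 mm (y) by 10 mm thick. Origin at the centre of its underside. Its x axis points away from the robot; its front edge (the -x side), a step 10 mm high and 300 mm long, faces the robot and the two throttle bodies.
- plate_edge (a point): middle of the top corner of the plate's front edge, 10 mm above the bench, axes as the plate's
- spray_can: white and blue spray can, 65 mm across, 150 mm high, standing; bystander, origin at the middle of its underside
- oil_filter: orange oil filter cartridge, 76 mm across, 92 mm high, standing; bystander, origin at the middle of its underside
- brake_disc: steel brake disc lying flat, 210 mm across, 46 mm high at its hub; bystander, origin at the middle of its underside
- turbo: rust-brown turbocharger casting, 120 mm across, 90 mm high, with a side pipe along its +y reaching 100 mm from its axis; bystander, origin at the middle of its underside
- wrench: spanner lying flat near the robot, 200 mm long along its x axis; bystander, origin at the middle of its underside
- brush: parts brush lying flat, 200 mm long along its x axis; bystander, origin at the middle of its underside
- bolt_bowl: steel bowl with two bolts in it, 110 mm across, 30 mm high; bystander, origin at the middle of its underside

How it is judged:
On the way, in this order (a step that is already met when the one before it is completed fails the run):
1. one of the throttle bodies is up on its long edge (angle between the x axis of any of unit_green, unit_red and the z axis of plate, either way round below 0.15 rad), for 0.1 s.
2. one of them stands in the nest of its tag's colour (((horizontal distance between unit_green_mid and nest_green_floor below 0.01 m and z of unit_green_mid in the frame of nest_green_floor between 0.039 and 0.049 m and angle between the x axis of unit_green and the z axis of nest_green, either way round below 0.08 rad) or (horizontal distance between unit_red_mid and nest_red_floor below 0.01 m and z of unit_red_mid in the frame of nest_red_floor between 0.039 and 0.049 m and angle between the x axis of unit_red and the z axis of nest_red, either way round below 0.08 rad))), for 0.2 s.
At the end, for the whole second after the job is handed in: The green-tagged throttle body stands on a long edge, down on the floor of the green nest (centre within 10 mm of the pocket's centre, 44 mm plus or minus 5 mm above its floor, edge-on within 0.08 rad), the red-tagged one likewise in the red nest, both released and at rest (horizontal distance between unit_green_mid and nest_green_floor below 0.01 m and z of unit_green_mid in the frame of nest_green_floor between 0.039 and 0.049 m and angle between the x axis of unit_green and the z axis of nest_green, either way round below 0.08 rad and horizontal distance between unit_red_mid and nest_red_floor below 0.01 m and z of unit_red_mid in the frame of nest_red_floor between 0.039 and 0.049 m and angle between the x axis of unit_red and the z axis of nest_red, either way round below 0.08 rad and linear speed of each of unit_green, unit_red below 0.02 m/s and angular speed of each of unit_green, unit_red below 0.1 rad/s); the robot touches nothing.
It fails at once if a throttle body is let fall into a nest from more than 20 mm ((((horizontal distance between unit_green_mid and nest_green_floor below 0.06 m and z of unit_green_mid in the frame of nest_green_floor above 0.064 m) or (horizontal distance between unit_green_mid and nest_red_floor below 0.06 m and z of unit_green_mid in the frame of nest_red_floor above 0.064 m)) and contact force between unit_green and the fingers below 0.1 N and contact force between unit_green and anything else below 0.1 N) or (((horizontal distance between unit_red_mid and nest_green_floor below 0.06 m and z of unit_red_mid in the frame of nest_green_floor above 0.064 m) or (horizontal distance between unit_red_mid and nest_red_floor below 0.06 m and z of unit_red_mid in the frame of nest_red_floor above 0.064 m)) and contact force between unit_red and the fingers below 0.1 N and contact force between unit_red and anything else below 0.1 N)).
It fails at once if another thing on the bench is shifted by more than 30 mm (distance of any of spray_can, oil_filter, brake_disc, turbo, wrench, brush, bolt_bowl from where it was at the start of the episode above 0.03 m).
It also fails if it takes over 72 s, if anything falls off the work surface, if the arm or the gripper's body presses on something with over 40 N, if the wrist force passes 120 N, or if a joint passes its speed limit or range.

## Working session

There is one attempt and no reset: what is moved stays moved. The work goes in short steps, Python scripts to look and compute and a shell command to move; the robot and the scene stay as the last step left them, time stands still between calls to the robot, and variables do not carry over. Pictures are saved under pics/ and viewed, at most 10 in all, crops included, and the job is handed in when it is done.

```bash
mkdir -p pics; cat > h.py <<'E'
import numpy as np, cv2
from rig import get_state, imaging
def snap(n,f=None):
    im=imaging.get_image(n)
    if f: cv2.imwrite('pics/'+f,im[:,:,::-1])
    return im
def ray(n,u,v,z):
    p=imaging.camera_params(n);K=np.array(p['camera_matrix']);T=np.array(p['cam_to_world'])
    d=T[:3,:3]@np.linalg.solve(K,[u,v,1.]);o=T[:3,3]
    return o+d*(z-o[2])/d[2]
def proj(n,P):
    p=imaging.camera_params(n);K=np.array(p['camera_matrix']);T=np.linalg.inv(np.array(p['cam_to_world']))
    c=T[:3,:3]@np.array(P)+T[:3,3];q=K@c;return q[:2]/q[2]
E
python3 - <<'E'
from h import *
a=snap('top','t0.png');b=snap('side','s0.png')
for n in('top','side'):
    p=imaging.camera_params(n);print(n,np.round(p['camera_matrix'],0).tolist(),np.round(p['cam_to_world'],2).tolist())
s=get_state();print(s['clock'],s['position'],s['ee_rot'],s['width'])
E
```

```text
top [[497.0, 0.0, 323.0], [0.0, 497.0, 198.0], [0.0, 0.0, 1.0]] [[-0.01, -1.0, 0.06, 0.44], [-1.0, 0.01, -0.02, 0.02], [0.02, -0.06, -1.0, 1.35], [0.0, 0.0, 0.0, 1.0]]
side [[361.0, 0.0, 319.0], [0.0, 361.0, 202.0], [0.0, 0.0, 1.0]] [[0.99, -0.1, 0.08, 0.43], [-0.13, -0.68, 0.73, -0.81], [-0.02, -0.73, -0.68, 0.82], [0.0, 0.0, 0.0, 1.0]]
0.1 [0.24199351 0.52111329 0.24953442] [-2.66927862e-04  2.15719399e-01  9.76455060e-01 -7.64982966e-04] 0.08529263220563303
```

View pics/t0.png

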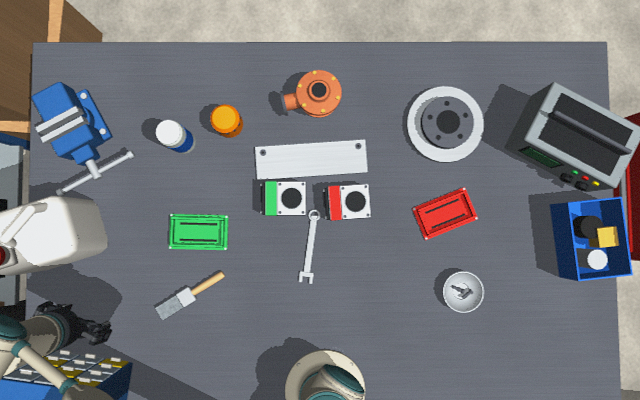

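View pics/s0.png

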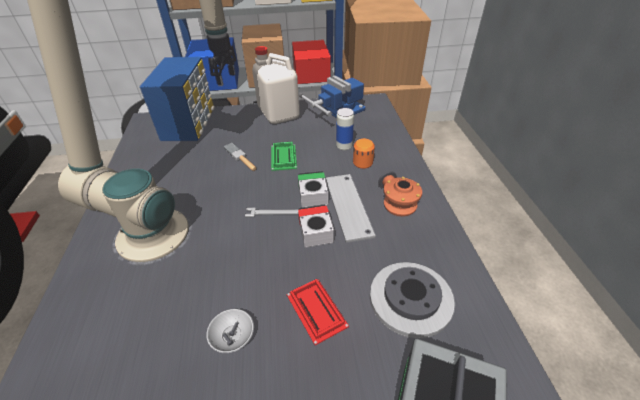

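The top view shows the plate around pixel (312,160), the green unit at (283,198), the red unit at (348,202), the green nest at (198,231), the red nest at (445,213), and the wrench head at (314,215) between the two units. Next I'll measure these.

```bash
python3 - <<'E'
from h import *
a=cv2.imread('pics/t0.png');hsv=cv2.cvtColor(a,cv2.COLOR_BGR2HSV).astype(int)
H,S,V=hsv[...,0],hsv[...,1],hsv[...,2]
g=(H>45)&(H<75)&(S>120)&(V>60); r=((H<4)|(H>176))&(S>150)&(V>60)
w=(S<50)&(V>150)
def comps(m,box,z,name,n=1):
    x0,y0,x1,y1=box;k=np.zeros(m.shape,np.uint8);k[y0:y1,x0:x1]=m[y0:y1,x0:x1]
    cs,_=cv2.findContours(k,cv2.RETR_EXTERNAL,cv2.CHAIN_APPROX_NONE)
    for c in sorted(cs,key=cv2.contourArea)[::-1][:n]:
        p=np.array([ray('top',u,v,z)[:2] for u,v in c[:,0]],np.float32)
        R=cv2.minAreaRect(p);b=cv2.boxPoints(R)
        print(name,np.round(R[0],4),np.round(R[1],4),round(R[2],1),'box',np.round(b,3).tolist())
comps(g,(150,190,245,270),.024,'nestG');comps(r,(400,170,490,250),.024,'nestR')
comps(g,(250,170,290,225),.056,'tagG');comps(r,(315,175,350,230),.056,'tagR')
comps(w,(245,130,380,179),.01,'plate')
comps(w|g,(255,180,306,222),.058,'uG');comps(w|r,(323,181,385,226),.058,'uR')
comps(w,(270,206,326,290),.006,'wrench',2)
cv2.imwrite('pics/c.png',cv2.resize(a[125:290,240:385],None,fx=4,fy=3.6,interpolation=cv2.INTER_CUBIC))
E
```

```text
nestG [0.4241 0.3344] [0.1541 0.0929] 89.6 box [[0.37700000405311584, 0.257999986410141], [0.4699999988079071, 0.25699999928474426], [0.47099998593330383, 0.41100001335144043], [0.3779999911785126, 0.41200000047683716]]
nestR [ 0.4685 -0.3246] [0.0936 0.1548] 21.5 box [[0.3970000147819519, -0.27000001072883606], [0.453000009059906, -0.414000004529953], [0.5400000214576721, -0.3790000081062317], [0.48399999737739563, -0.23499999940395355]]
tagG [0.5103 0.1378] [0.026  0.0891] 90.0 box [[0.4659999907016754, 0.125], [0.5550000071525574, 0.125], [0.5550000071525574, 0.1509999930858612], [0.4659999907016754, 0.1509999930858612]]
tagR [ 0.4975 -0.0286] [0.0878 0.0263] 2.6 box [[0.453000009059906, -0.017000000923871994], [0.45399999618530273, -0.04399999976158142], [0.5419999957084656, -0.03999999910593033], [0.5410000085830688, -0.013000000268220901]]
plate [0.6185 0.0328] [0.0913 0.3019] 3.6 box [[0.5630000233650208, 0.1809999942779541], [0.5830000042915344, -0.12099999934434891], [0.6740000247955322, -0.11500000208616257], [0.6539999842643738, 0.1860000044107437]]
uG [0.51   0.0999] [0.1
[... 161 characters left out ...]
07016754, 0.1509999930858612]]
uR [ 0.5005 -0.082 ] [0.0873 0.0749] 3.7 box [[0.45399999618530273, -0.04699999839067459], [0.45899999141693115, -0.12200000137090683], [0.5460000038146973, -0.11699999868869781], [0.5419999957084656, -0.041999999433755875]]
wrench [0.3825 0.0367] [0.0381 0.1971] 81.5 box [[0.28200000524520874, 0.03200000151991844], [0.47699999809265137, 0.003000000026077032], [0.4830000102519989, 0.04100000113248825], [0.2879999876022339, 0.07000000029802322]]
wrench [0.4802 0.0881] [0.0759 0.0217] 89.6 box [[0.4690000116825104, 0.05000000074505806], [0.4909999966621399, 0.05000000074505806], [0.4909999966621399, 0.12600000202655792], [0.4699999988079071, 0.12600000202655792]]
```

View pics/c.png

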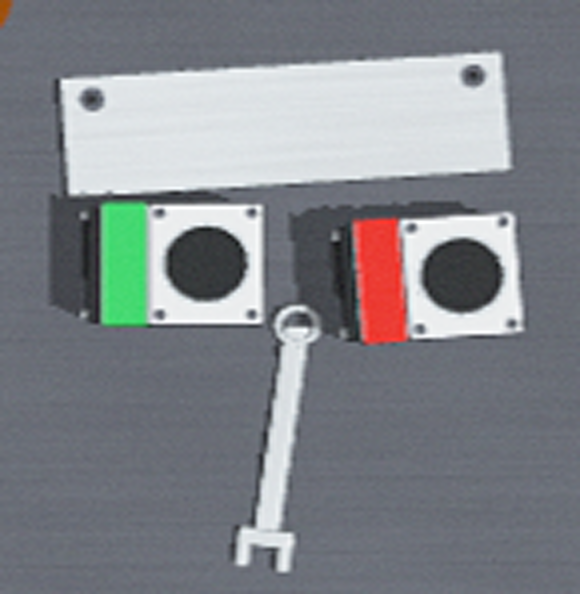

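```bash
python3 -m inch '[{"claw":1,"travel":[0.48,-1,0],"turn":0.16},{"claw":1,"travel":[0.48,-1,0],"turn":0.16},{"claw":1,"travel":[0.48,-1,0],"turn":0.16},{"claw":1,"travel":[0.48,-1,0],"turn":0.16},{"claw":1,"travel":[0.48,-1,0],"turn":0.16}]'
python3 -m inch '[{"claw":1,"travel":[0.48,-1,-0.3],"turn":0},{"claw":1,"travel":[0.48,-1,-0.3],"turn":0},{"claw":1,"travel":[0.48,-1,-0.3],"turn":0},{"claw":1,"travel":[0.48,-1,-0.3],"turn":0},{"claw":1,"travel":[0.48,-1,-0.3],"turn":0}]'
python3 -c "
from h import *;s=get_state();w,x,y,z=s['ee_rot'];print(s['position'],s['ee_rot'],2*np.degrees(np.arctan2(y,x))-90,s['qpos'])"
```

```text
clock: 0.6
position: [0.3386, 0.3186, 0.25]
ee_rot: [-0.0, -0.034, 0.999, -0.001]
contact_force: [0.9, 0.4, -0.3]
width: 0.0852
gripper_force: 0.0
clock: 1.1
position: [0.4346, 0.1185, 0.1892]
ee_rot: [-0.001, -0.033, 0.999, -0.001]
contact_force: [0.0, 0.8, 0.1]
width: 0.0852
gripper_force: 0.0
[0.43464069 0.11852862 0.1892434 ] [-5.66632799e-04 -3.28056087e-02  9.99461457e-01 -5.17267985e-04] 93.7599215629377 [ 1.12299087e-01  1.35675267e-01  1.85265462e+00 -1.02919466e-03
  1.15447480e+00 -1.52370347e+00]
```

```bash
python3 -m inch '[{"claw":1,"travel":[0,-0.08,-0.4],"turn":0},{"claw":1,"travel":[0,-0.08,-0.4],"turn":0},{"claw":1,"travel":[0,-0.08,-0.79],"turn":0},{"claw":1,"travel":[0,-0.08,-0.79],"turn":0},{"claw":1,"travel":[0,-0.08,-0.79],"turn":0}]'
python3 -m inch '[{"claw":1,"travel":[0.05,0,0],"turn":0},{"claw":1,"travel":[0.08,0.005,0],"turn":0},{"claw":1,"travel":[0.11,0.007,0],"turn":0},{"claw":1,"travel":[0.13,0.01,0],"turn":0},{"claw":1,"travel":[0.15,0.01,0],"turn":0}]'
python3 -m inch '[{"claw":1,"travel":[0.01,0,0],"turn":0},{"claw":1,"travel":[0.02,0,0],"turn":0}]'
python3 -c "
from h import *;a=snap('top');b=snap('side')
cv2.imwrite('pics/p1.png',np.vstack([cv2.resize(a[120:240,220:400],(600,300)),cv2.resize(b[130:280,220:420],(600,300))])[:,:,::-1])"
```

```text
clock: 1.6
position: [0.4307, 0.105, 0.029]
ee_rot: [-0.005, -0.034, 0.999, -0.0]
contact_force: [-0.3, 0.4, 0.3]
width: 0.0854
gripper_force: 0.0
clock: 2.1
position: [0.4631, 0.1076, 0.033]
ee_rot: [-0.001, -0.034, 0.999, 0.0]
contact_force: [-6.1, -0.4, 3.8]
width: 0.0856
gripper_force: 3.0
clock: 2.3
position: [0.4665, 0.1077, 0.0327]
ee_rot: [-0.002, -0.034, 0.999, 0.0]
contact_force: [-6.7, 0.1, 4.1]
width: 0.0856
gripper_force: 3.3
```

View pics/p1.png

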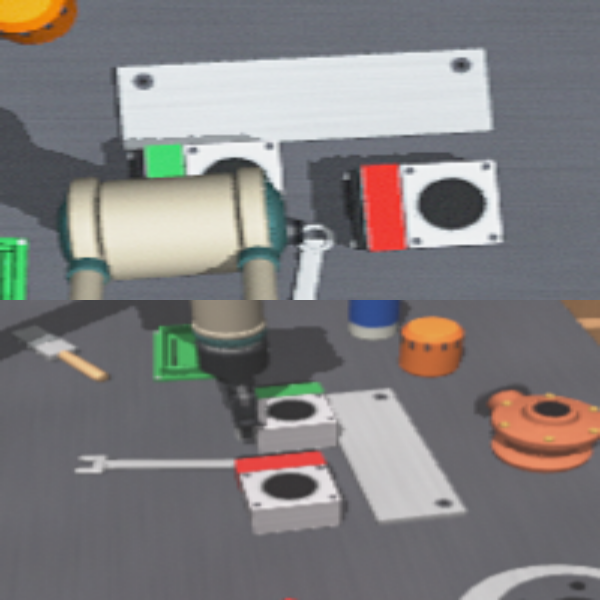

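The green block is almost at the step, with about 2 mm left, and the fingers are bearing on its rear edge. I'll push it home until the force rises.

```bash
for i in 1; do python3 -m inch '[{"claw":1,"travel":[0.01,0,0],"turn":0},{"claw":1,"travel":[0.02,0,0],"turn":0},{"claw":1,"travel":[0.02,0,0],"turn":0}]' | grep -E "pos|contact"; done
python3 -m inch '[{"claw":1,"travel":[0.01,0,0],"turn":0},{"claw":1,"travel":[0.02,0,0],"turn":0},{"claw":1,"travel":[0.02,0,0],"turn":0}]'| grep -E "pos|contact"
```

```text
position: [0.4691, 0.1077, 0.0324]
contact_force: [-8.9, 0.4, 6.2]
position: [0.469, 0.1076, 0.0319]
contact_force: [-15.0, 0.8, 10.2]
```

```bash
python3 -m inch '[{"claw":1,"travel":[0.01,0,0.02],"turn":0},{"claw":1,"travel":[0.02,0,0.04],"turn":0},{"claw":1,"travel":[0.03,0,0.06],"turn":0},{"claw":1,"travel":[0.035,0,0.085],"turn":0},{"claw":1,"travel":[0.04,0,0.11],"turn":0}]'| grep -E "pos|contact"
python3 -c "
from h import *;b=snap('side')
cv2.imwrite('pics/p2.png',cv2.resize(b[130:250,260:400],(560,480))[:,:,::-1])"
```

```text
position: [0.4774, 0.1079, 0.0531]
contact_force: [-10.2, 1.6, 1.1]
```

View pics/p2.png

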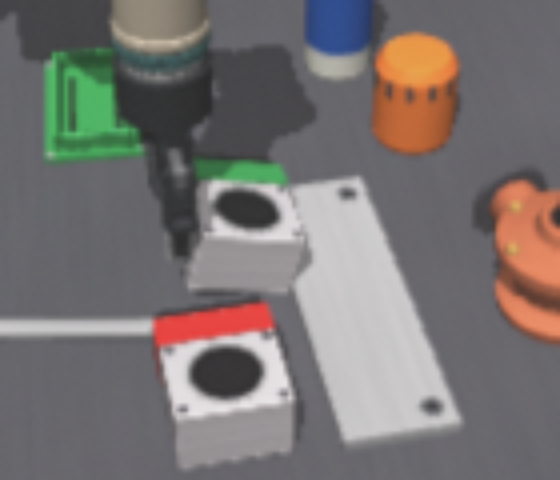

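The side view shows the green block tilting about the step, with its front edge down and the rear lifted about 12°. I'll continue along the arc.

```bash
python3 -m inch '[{"claw":1,"travel":[0.02,0,0.035],"turn":0},{"claw":1,"travel":[0.04,0.003,0.07],"turn":0},{"claw":1,"travel":[0.065,0.004,0.1],"turn":0},{"claw":1,"travel":[0.09,0.006,0.13],"turn":0},{"claw":1,"travel":[0.12,0.008,0.155],"turn":0}]'| grep -E "pos|contact"
python3 -c "
from h import *;b=snap('side')
cv2.imwrite('pics/p3.png',cv2.resize(b[130:250,260:400],(560,480))[:,:,::-1])"
```

```text
position: [0.5056, 0.1097, 0.0861]
contact_force: [-7.4, 0.3, 8.7]
```

View pics/p3.png

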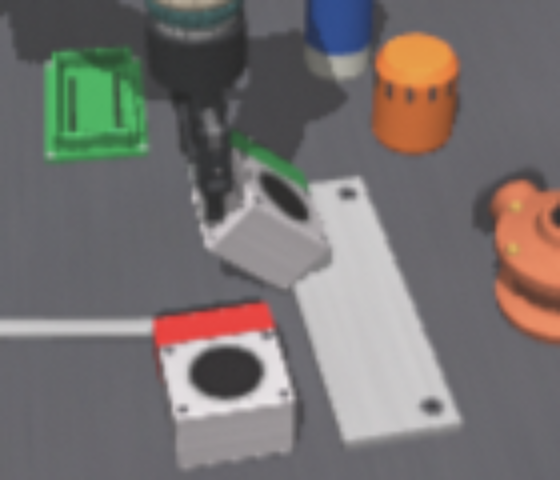

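The block is at about 40° with the fingertips on its rear face. I'll carry on over the top.

```bash
python3 -m inch '[{"claw":1,"travel":[0.035,0.002,0.025],"turn":0},{"claw":1,"travel":[0.07,0.005,0.045],"turn":0},{"claw":1,"travel":[0.105,0.007,0.063],"turn":0},{"claw":1,"travel":[0.14,0.009,0.08],"turn":0},{"claw":1,"travel":[0.17,0.011,0.088],"turn":0}]'| grep -E "pos|contact"
python3 -m inch '[{"claw":1,"travel":[0.03,0.002,0.005],"turn":0},{"claw":1,"travel":[0.06,0.004,0.01],"turn":0},{"claw":1,"travel":[0.08,0.005,0.01],"turn":0},{"claw":1,"travel":[0.1,0.007,0.01],"turn":0},{"claw":1,"travel":[0.1,0.007,0.01],"turn":0}]'| grep -E "pos|contact"
python3 -c "
from h import *;b=snap('side')
cv2.imwrite('pics/p4.png',cv2.resize(b[130:250,260:400],(560,480))[:,:,::-1])"
```

```text
position: [0.5442, 0.1115, 0.1038]
contact_force: [0.1, 0.6, 0.2]
position: [0.5627, 0.1127, 0.1046]
contact_force: [-0.2, 0.5, -0.4]
```

View pics/p4.png

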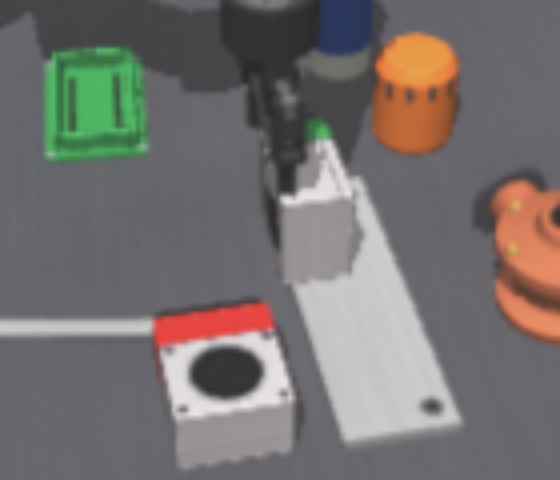

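The green block is standing on the plate. In the crop, its near top edge runs from (283,200) to (352,198). I'll compute its position from that while raising and turning the tool.

```bash
python3 -m inch '[{"claw":1,"travel":[0,0,0.25],"turn":0},{"claw":1,"travel":[0.05,0,0.45],"turn":-0.1},{"claw":1,"travel":[0.1,0,0.45],"turn":-0.5},{"claw":1,"travel":[0.1,0,0.45],"turn":-0.5},{"claw":1,"travel":[0.1,0,0.45],"turn":-0.5}]'| grep -E "pos|contact"
python3 -m inch '[{"claw":1,"travel":[0,0,0],"turn":-0.28},{"claw":1,"travel":[0,0,0],"turn":-0.28},{"claw":1,"travel":[0,0,0],"turn":-0.28},{"claw":1,"travel":[0,0,0],"turn":-0.28},{"claw":1,"travel":[0,0,0],"turn":-0.28}]'| grep -E "pos|contact"
python3 - <<'E'
from h import *
s=get_state();w,x,y,z=s['ee_rot'];print(s['clock'],s['position'],2*np.degrees(np.arctan2(y,x))-90,s['qpos'][5])
for u,v in((283,200),(352,198)): print(ray('side',260+u/4,130+v/4,.098))
a=snap('top','t5.png');b=snap('side','s5.png')
v=cv2.resize(a[130:230,230:390],(640,400)),cv2.resize(b[150:230,300:380],(400,400))
cv2.imwrite('pics/p5.png',cv2.resize(np.hstack(v),(800,308))[:,:,::-1])
E
```

```text
position: [0.5821, 0.1127, 0.1952]
contact_force: [-0.5, 0.2, 0.6]
position: [0.5817, 0.1127, 0.1947]
contact_force: [0.2, -0.5, 0.1]
6.15 [0.58167025 0.11271396 0.19473351] 16.189423453999808 -0.20856054891989664
[0.56687907 0.05414777 0.098     ]
[0.62077012 0.04831689 0.098     ]
```

View pics/p5.png

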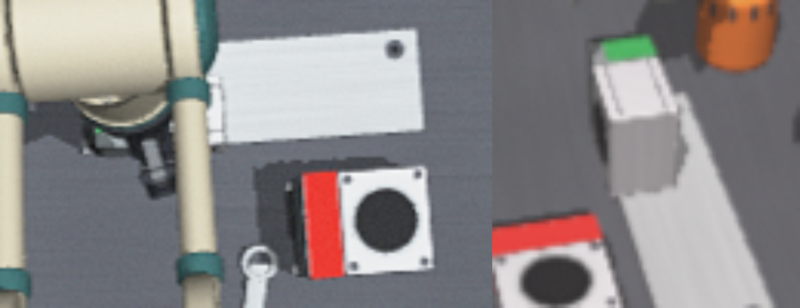

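The right crop shows the green block upright with its whole top face visible. I'll cast all four top corners onto z=0.098.

```bash
python3 - <<'E'
from h import *
P=np.array([ray('side',u,v,.098) for u,v in((330.6,180.1),(348.3,179.1),(342.3,160.9),(326.8,161.7))])[:,:2]
print(P.round(4),P.mean(0)); d=P[3]+P[2]-P[0]-P[1];print(np.degrees(np.arctan2(-d[0],d[1])),np.linalg.norm(d)/2)
E
```

```text
[[0.5663 0.0537]
 [0.6221 0.0501]
 [0.6201 0.147 ]
 [0.5684 0.1506]] [0.59422606 0.10035471]
-0.02668262360882878 0.09686331842603224
```

```bash
python3 -m inch '[{"claw":1,"travel":[0.05,-0.04,-0.1],"turn":-0.045},{"claw":1,"travel":[0.05,-0.04,-0.3],"turn":-0.069},{"claw":1,"travel":[0.05,-0.04,-0.48],"turn":-0.069},{"claw":1,"travel":[0.05,-0.04,-0.62],"turn":-0.069},{"claw":1,"travel":[0.05,-0.04,-0.62],"turn":-0.069}]'| grep -E "pos|contact"
python3 -m inch '[{"claw":-1,"travel":[0,0,0],"turn":0},{"claw":-1,"travel":[0,0,0],"turn":0},{"claw":-1,"travel":[0,0,0],"turn":0},{"claw":-1,"travel":[0,0,0],"turn":0},{"claw":-1,"travel":[0,0,0],"turn":0}]' 60
python3 -m inch '[{"claw":-1,"travel":[0,0,0],"turn":0},{"claw":-1,"travel":[0,0,0.03],"turn":0},{"claw":-1,"travel":[0,0,0.1],"turn":0}]'
```

```text
position: [0.5886, 0.1045, 0.0669]
contact_force: [-1.8, -1.5, 0.5]
clock: 7.25
position: [0.5923, 0.1047, 0.0728]
ee_rot: [0.001, 0.681, 0.732, 0.0]
contact_force: [-3.9, -1.2, 6.0]
width: 0.0574
gripper_force: 66.8
clock: 7.55
position: [0.5912, 0.1047, 0.0897]
ee_rot: [-0.001, 0.681, 0.732, -0.001]
contact_force: [-0.4, -0.6, -7.7]
width: 0.0573
gripper_force: 65.9
```

```bash
python3 -m inch '[{"claw":-1,"travel":[0,0,0.15],"turn":0},{"claw":-1,"travel":[-0.15,0.15,0.35],"turn":0},{"claw":-1,"travel":[-0.3,0.35,0.35],"turn":-0.022},{"claw":-1,"travel":[-0.45,0.54,0.35],"turn":-0.022},{"claw":-1,"travel":[-0.58,0.7,0.35],"turn":-0.022}]'| grep -E "pos|contact"
python3 -m inch '[{"claw":-1,"travel":[-0.1,0.16,0],"turn":0},{"claw":-1,"travel":[-0.2,0.31,0],"turn":0},{"claw":-1,"travel":[-0.26,0.42,0],"turn":0},{"claw":-1,"travel":[-0.26,0.42,-0.1],"turn":0},{"claw":-1,"travel":[-0.26,0.42,-0.1],"turn":0}]'
python3 -m inch '[{"claw":-1,"travel":[0,0,-0.1],"turn":0},{"claw":-1,"travel":[0,0,-0.15],"turn":0},{"claw":-1,"travel":[0,0,-0.15],"turn":0}]'
python3 - <<'E'
from h import *
s=get_state();w,x,y,z=s['ee_rot'];print(s['clock'],s['position'],2*np.degrees(np.arctan2(y,x))-90)
a=snap('top','t6.png');b=snap('side','s6.png')
print(proj('side',[.424,.334,.03]),proj('top',[.424,.334,.03]))
v=cv2.resize(a[180:280,140:260],(480,400),interpolation=2),cv2.resize(b[110:190,250:330],(400,400),interpolation=2)
cv2.imwrite('pics/p6.png',cv2.resize(np.hstack(v),(800,364))[:,:,::-1])
E
```

```text
position: [0.4749, 0.2462, 0.1611]
contact_force: [0.4, -0.1, -8.1]
clock: 8.55
position: [0.4219, 0.3284, 0.1386]
ee_rot: [-0.001, 0.705, 0.709, -0.003]
contact_force: [-0.4, -0.9, -7.4]
width: 0.0578
gripper_force: 67.2
clock: 8.85
position: [0.4232, 0.3275, 0.1095]
ee_rot: [-0.0, 0.706, 0.708, -0.002]
contact_force: [0.1, -0.8, -7.4]
width: 0.0573
gripper_force: 67.4
8.85 [0.42322566 0.32748255 0.10948468] 0.11509925196040172
[282.36226112 150.99414521] [197.7149103  231.51098973]
```

View pics/p6.png

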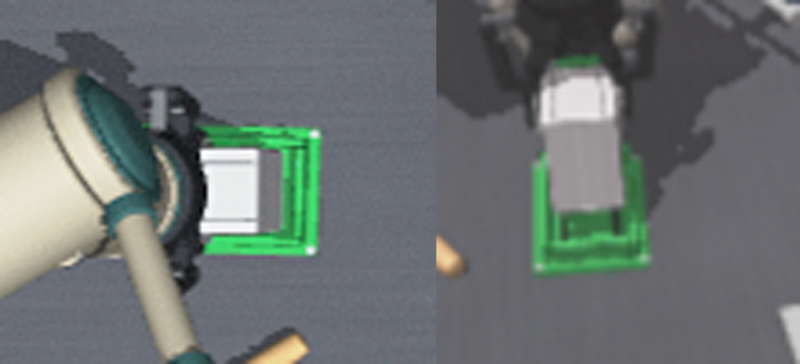

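The top crop shows the block's near end at column 258 for its top edge and 282 for its bottom edge. The nest's outer edge is at column 320. The block's rows span 148–233 and the nest's 127–254, so they share a centre. I'll turn these into positions.

```bash
python3 - <<'E'
from h import *
f=lambda u,v,z: ray('top',140+u/3.64,180+v/3.64,z)[:2].round(4)
print('top edge',f(258,148,.1355),f(258,233,.1355),'bottom',f(282,190,.047))
print('nest',f(321,128,.024),f(317,254,.024))
E
```

```text
top edge [0.4511 0.2774] [0.3943 0.277 ] bottom [0.422  0.2785]
nest [0.4669 0.2547] [0.3749 0.2573]
```

```bash
python3 -m inch '[{"claw":-1,"travel":[0,-0.015,0],"turn":0},{"claw":-1,"travel":[0,-0.015,-0.04],"turn":0},{"claw":-1,"travel":[0,-0.015,-0.08],"turn":0},{"claw":-1,"travel":[0,-0.015,-0.11],"turn":0},{"claw":-1,"travel":[0,-0.015,-0.13],"turn":0}]'| grep -E "pos|contact"
python3 -m inch '[{"claw":-1,"travel":[0,0,-0.015],"turn":0},{"claw":-1,"travel":[0,0,-0.03],"turn":0},{"claw":-1,"travel":[0,0,-0.045],"turn":0},{"claw":-1,"travel":[0,0,-0.055],"turn":0},{"claw":-1,"travel":[0,0,-0.055],"turn":0}]'| grep -E "pos|contact"
```

```text
position: [0.4238, 0.3255, 0.084]
contact_force: [-0.2, -0.1, -7.3]
position: [0.4241, 0.3257, 0.0737]
contact_force: [0.2, -0.1, -6.7]
```

```bash
python3 -m inch '[{"claw":-1,"travel":[0,0,-0.01],"turn":0},{"claw":-1,"travel":[0,0,-0.02],"turn":0},{"claw":-1,"travel":[0,0,-0.02],"turn":0}]'| grep -E "pos|contact"
python3 -m inch '[{"claw":-1,"travel":[0,0,-0.01],"turn":0},{"claw":-1,"travel":[0,0,-0.015],"turn":0},{"claw":-1,"travel":[0,0,-0.015],"turn":0}]'| grep -E "pos|contact"
```

```text
position: [0.424, 0.3256, 0.0697]
contact_force: [-0.6, -0.4, -7.4]
position: [0.4244, 0.3258, 0.0688]
contact_force: [-2.5, -1.3, 6.7]
```

```bash
python3 -m inch '[{"claw":1,"travel":[0,0,0],"turn":0},{"claw":1,"travel":[0,0,0],"turn":0},{"claw":1,"travel":[0,0,0],"turn":0},{"claw":1,"travel":[0,0,0.1],"turn":0},{"claw":1,"travel":[0,0,0.3],"turn":0}]'
python3 -m inch '[{"claw":1,"travel":[0,0,0.25],"turn":0},{"claw":1,"travel":[0,-0.25,0.25],"turn":0.08},{"claw":1,"travel":[0,-0.5,0.25],"turn":0.13},{"claw":1,"travel":[0,-0.74,0.25],"turn":0.17},{"claw":1,"travel":[0,-0.95,0.25],"turn":0.22}]'| grep -E "pos|contact"
python3 -m inch '[{"claw":1,"travel":[0,-0.25,0],"turn":0.045},{"claw":1,"travel":[0,-0.5,0],"turn":0.09},{"claw":1,"travel":[0,-0.75,0],"turn":0.135},{"claw":1,"travel":[0,-0.95,0],"turn":0.18},{"claw":1,"travel":[0,-1,0],"turn":0.22}]'| grep -E "pos|contact"
python3 -m inch '[{"claw":1,"travel":[0,0,0],"turn":0.04},{"claw":1,"travel":[0,0,0],"turn":0.08},{"claw":1,"travel":[0,0,0],"turn":0.08}]'| grep -E "pos|contact"
python3 - <<'E'
from h import *
s=get_state();w,x,y,z=s['ee_rot'];print(s['clock'],s['position'],2*np.degrees(np.arctan2(y,x))-90)
a=snap('top','t7.png');b=snap('side','s7.png')
v=cv2.resize(a[180:280,140:260],(480,400),interpolation=2),cv2.resize(b[100:200,250:340],(360,400),interpolation=2)
cv2.imwrite('pics/p7.png',cv2.resize(np.hstack(v),(800,381))[:,:,::-1])
E
```

```text
clock: 11.05
position: [0.4224, 0.3246, 0.1249]
ee_rot: [-0.001, 0.706, 0.708, -0.003]
contact_force: [-0.1, 1.0, 0.3]
width: 0.0857
gripper_force: 0.0
position: [0.4247, 0.1459, 0.1773]
contact_force: [0.9, 0.2, -0.1]
position: [0.425, -0.0538, 0.1773]
contact_force: [0.1, 0.6, 0.5]
position: [0.4249, -0.0521, 0.177]
contact_force: [0.5, -1.0, -0.1]
12.35 [ 0.42492601 -0.05205296  0.17703701] 81.5539854847141
```

View pics/p7.png

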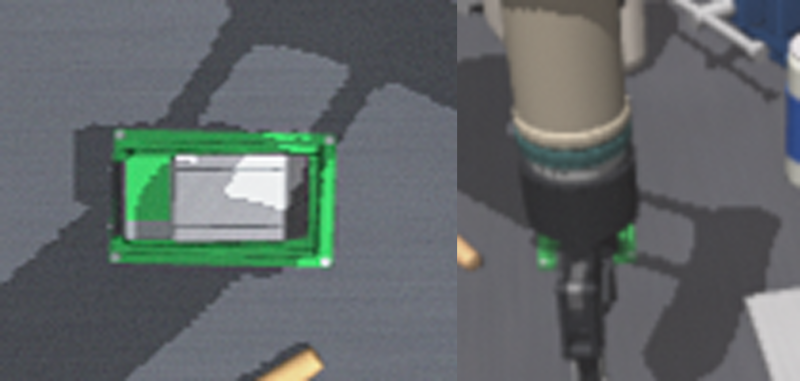

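The green block is seated inside the green nest. That was the last of my picture views, so I'll work from numbers now. I'll repeat the same sequence for the red block.

```bash
python3 -m inch '[{"claw":1,"travel":[0,-0.07,-0.2],"turn":0.045},{"claw":1,"travel":[0,-0.07,-0.4],"turn":0.068},{"claw":1,"travel":[0,-0.07,-0.6],"turn":0.068},{"claw":1,"travel":[0,-0.07,-0.73],"turn":0.068},{"claw":1,"travel":[0,-0.07,-0.73],"turn":0.068}]'| grep -E "pos|contact"
python3 -m inch '[{"claw":1,"travel":[0.05,0,0],"turn":0},{"claw":1,"travel":[0.09,0.005,0],"turn":0},{"claw":1,"travel":[0.12,0.007,0],"turn":0},{"claw":1,"travel":[0.15,0.01,0],"turn":0},{"claw":1,"travel":[0.18,0.012,0],"turn":0}]'| grep -E "pos|contact"
python3 -m inch '[{"claw":1,"travel":[0.03,0,0],"turn":0},{"claw":1,"travel":[0.05,0.003,0],"turn":0},{"claw":1,"travel":[0.07,0.005,0],"turn":0},{"claw":1,"travel":[0.08,0.005,0],"turn":0},{"claw":1,"travel":[0.085,0.005,0],"turn":0}]'| grep -E "pos|contact"
python3 -c "
from h import *
s=get_state();w,x,y,z=s['ee_rot'];print(s['clock'],s['position'],2*np.degrees(np.arctan2(y,x))-90)"
```

```text
position: [0.4222, -0.0644, 0.0283]
contact_force: [-1.4, 0.2, 0.1]
position: [0.4599, -0.0628, 0.0318]
contact_force: [-5.4, -1.1, 3.7]
position: [0.4773, -0.0619, 0.0313]
contact_force: [-6.7, 0.5, 3.2]
13.95 [ 0.47730022 -0.06194741  0.0313194 ] 93.87842827853999
```

```bash
python3 -m inch '[{"claw":1,"travel":[0.01,0,0],"turn":0},{"claw":1,"travel":[0.02,0,0],"turn":0},{"claw":1,"travel":[0.02,0,0],"turn":0}]' | grep -E "pos|contact"
python3 -m inch '[{"claw":1,"travel":[0.01,0,0],"turn":0},{"claw":1,"travel":[0.015,0,0],"turn":0},{"claw":1,"travel":[0.015,0,0],"turn":0}]'| grep -E "pos|contact"
```

```text
position: [0.48, -0.0619, 0.0311]
contact_force: [-7.6, -0.6, 4.6]
position: [0.48, -0.0618, 0.0308]
contact_force: [-12.7, -2.5, 9.7]
```

```bash
python3 -m inch '[{"claw":1,"travel":[0.015,0,0.02],"turn":0},{"claw":1,"travel":[0.025,0,0.04],"turn":0},{"claw":1,"travel":[0.035,0,0.06],"turn":0},{"claw":1,"travel":[0.04,0,0.085],"turn":0},{"claw":1,"travel":[0.045,0,0.11],"turn":0}]'| grep -E "pos|contact"
python3 -m inch '[{"claw":1,"travel":[0.02,0,0.035],"turn":0},{"claw":1,"travel":[0.04,0.003,0.07],"turn":0},{"claw":1,"travel":[0.065,0.004,0.1],"turn":0},{"claw":1,"travel":[0.09,0.006,0.13],"turn":0},{"claw":1,"travel":[0.12,0.008,0.155],"turn":0}]'| grep -E "pos|contact"
```

```text
position: [0.4878, -0.0612, 0.0518]
contact_force: [-9.5, -0.4, 1.3]
position: [0.5147, -0.0596, 0.0845]
contact_force: [-9.1, 1.2, 9.1]
```

The forces match the green run, so I'll continue over the top.

```bash
python3 -m inch '[{"claw":1,"travel":[0.035,0.002,0.025],"turn":0},{"claw":1,"travel":[0.07,0.005,0.045],"turn":0},{"claw":1,"travel":[0.105,0.007,0.063],"turn":0},{"claw":1,"travel":[0.14,0.009,0.08],"turn":0},{"claw":1,"travel":[0.17,0.011,0.088],"turn":0}]'| grep -E "pos|contact"
python3 -m inch '[{"claw":1,"travel":[0.03,0.002,0.005],"turn":0},{"claw":1,"travel":[0.06,0.004,0.01],"turn":0},{"claw":1,"travel":[0.08,0.005,0.01],"turn":0},{"claw":1,"travel":[0.1,0.007,0.01],"turn":0},{"claw":1,"travel":[0.1,0.007,0.01],"turn":0}]'| grep -E "pos|contact"
python3 -m inch '[{"claw":1,"travel":[0,0,0.25],"turn":0},{"claw":1,"travel":[0.05,0,0.5],"turn":-0.1},{"claw":1,"travel":[0.1,0,0.5],"turn":-0.5},{"claw":1,"travel":[0.1,0,0.5],"turn":-0.5},{"claw":1,"travel":[0.1,0,0.5],"turn":-0.5}]'| grep -E "pos|contact"
python3 -m inch '[{"claw":1,"travel":[0,0,0],"turn":-0.28},{"claw":1,"travel":[0,0,0],"turn":-0.28},{"claw":1,"travel":[0,0,0],"turn":-0.28},{"claw":1,"travel":[0,0,0],"turn":-0.28},{"claw":1,"travel":[0,0,0],"turn":-0.28}]'| grep -E "pos|contact"
python3 - <<'E'
from h import *
s=get_state();w,x,y,z=s['ee_rot'];print(s['clock'],s['position'],2*np.degrees(np.arctan2(y,x))-90,s['qpos'][5])
a=snap('top','t8.png');b=snap('side','s8.png')
h=cv2.cvtColor(b,cv2.COLOR_RGB2HSV).astype(int)
r=((h[...,0]<5)|(h[...,0]>175))&(h[...,1]>140)&(h[...,2]>60)
k=np.zeros(r.shape,np.uint8);k[170:235,290:365]=r[170:235,290:365]*255
cs,_=cv2.findContours(k,cv2.RETR_EXTERNAL,cv2.CHAIN_APPROX_NONE)
c=max(cs,key=cv2.contourArea);print('tag',cv2.contourArea(c),cv2.boundingRect(c))
p=np.array([ray('side',u,v,.098)[:2] for u,v in c[:,0]],np.float32);print(cv2.minAreaRect(p))
g=cv2.cvtColor(b,cv2.COLOR_RGB2GRAY)
print('exp',[proj('side',q).round(1).tolist() for q in ((.571,-.12,.098),(.629,-.116,.098),(.571,-.12,.01),(.629,-.116,.01))])
for c0 in (334,340,346): print(c0,g[185:250:1,c0].tolist())
E
```

```text
position: [0.5541, -0.0583, 0.1029]
contact_force: [-0.1, 1.1, 3.4]
position: [0.5743, -0.0569, 0.1044]
contact_force: [1.0, 2.4, 7.7]
position: [0.5924, -0.0574, 0.2034]
contact_force: [0.4, -0.3, 0.6]
position: [0.5919, -0.0574, 0.2027]
contact_force: [-0.1, 0.3, -0.9]
17.55 [ 0.59191669 -0.057365    0.20274081] 16.161528610248823 -0.49508404748349405
tag 63.0 (340, 192, 14, 7)
((0.6032927632331848, -0.021808644756674767), (0.03917277604341507, 0.026750732213258743), 2.8064093589782715)
exp [[341.7, 219.2], [361.8, 216.0], [341.0, 240.0], [360.0, 236.8]]
334 [201, 203, 203, 203, 204, 204, 204, 201, 200, 200, 199, 171, 190, 202, 202, 201, 196, 189, 181, 164, 142, 112, 100, 101, 95, 93, 94, 102, 103, 105, 107, 107, 108, 108, 108, 108, 109, 107, 109, 108, 107, 107, 106, 105, 106, 105, 106, 105, 105, 106, 105, 104, 105, 105, 106, 103, 105, 105, 104, 105, 105, 105, 105, 106, 105]
340 [202, 203, 203, 201, 157, 128, 97, 62, 82, 109, 122, 139, 146, 155, 157, 152, 172, 189, 216, 222, 223, 224, 226, 223, 215, 208, 179, 132, 114, 117, 101, 92, 84, 67, 53, 49, 44, 43, 44, 44, 44, 43, 48, 64, 88, 101, 106, 105, 105, 104, 105, 104, 105, 105, 106, 105, 106, 106, 106, 105, 104, 104, 104, 103, 105]
346 [200, 199, 198, 170, 136, 100, 74, 105, 117, 118, 117, 117, 116, 122, 158, 212, 222, 221, 222, 223, 223, 222, 223, 223, 224, 225, 224, 224, 225, 220, 219, 219, 226, 180, 147, 147, 149, 149, 150, 151, 149, 150, 149, 150, 150, 149, 149, 149, 149, 148, 150, 150, 169, 184, 188, 148, 120, 112, 105, 103, 104, 104, 104, 104, 104]
```

```bash
python3 - <<'E'
from h import *
print(ray('side',346,218.2,.098),ray('side',352,217.2,.098))
g=cv2.cvtColor(cv2.imread('pics/s8.png'),cv2.COLOR_BGR2GRAY)
for r in (204,210,214,226,230): print(r,g[r,330:372].tolist())
for q in((.57,-.08,.098),(.628,-.076,.098),(.57,-.11,.05),(.628,-.11,.05)):print(q,proj('side',q).round(1))
E
```

```text
[ 0.58363464 -0.11779358  0.098     ] [ 0.60096519 -0.11642205  0.098     ]
204 [107, 106, 105, 110, 164, 116, 78, 99, 201, 224, 222, 189, 214, 223, 223, 223, 223, 223, 223, 222, 221, 222, 221, 220, 185, 183, 216, 220, 206, 202, 203, 202, 163, 117, 105, 104, 105, 104, 104, 104, 106, 105]
210 [107, 108, 107, 107, 93, 80, 84, 96, 116, 125, 208, 226, 224, 190, 215, 225, 225, 224, 224, 224, 224, 224, 223, 223, 223, 223, 214, 182, 216, 223, 195, 195, 201, 203, 192, 138, 106, 104, 104, 104, 105, 104]
214 [107, 108, 109, 107, 105, 87, 83, 58, 40, 57, 117, 175, 224, 229, 218, 202, 220, 225, 225, 225, 225, 225, 225, 224, 224, 224, 225, 223, 186, 205, 223, 219, 196, 198, 203, 202, 162, 118, 103, 103, 104, 105]
226 [108, 108, 106, 106, 107, 108, 108, 108, 97, 63, 43, 73, 122, 144, 148, 150, 150, 150, 148, 149, 150, 152, 150, 149, 148, 150, 149, 148, 147, 147, 147, 125, 129, 188, 205, 205, 201, 199, 201, 203, 200, 162]
230 [108, 108, 107, 106, 105, 105, 107, 106, 107, 106, 101, 107, 133, 146, 147, 150, 149, 149, 148, 149, 151, 152, 150, 149, 150, 151, 149, 148, 148, 147, 145, 129, 171, 197, 199, 154, 122, 96, 99, 128, 163, 196]
(0.57, -0.08, 0.098) [338.9 209.4]
(0.628, -0.076, 0.098) [358.5 206.3]
(0.57, -0.11, 0.05) [340.4 228.4]
(0.628, -0.11, 0.05) [360.  226.2]
```

```bash
python3 -m inch '[{"claw":1,"travel":[0.04,-0.013,-0.1],"turn":-0.045},{"claw":1,"travel":[0.04,-0.013,-0.3],"turn":-0.069},{"claw":1,"travel":[0.04,-0.013,-0.5],"turn":-0.069},{"claw":1,"travel":[0.04,-0.013,-0.66],"turn":-0.069},{"claw":1,"travel":[0.04,-0.013,-0.66],"turn":-0.069}]'| grep -E "pos|contact"
python3 -m inch '[{"claw":-1,"travel":[0,0,0],"turn":0},{"claw":-1,"travel":[0,0,0],"turn":0},{"claw":-1,"travel":[0,0,0],"turn":0},{"claw":-1,"travel":[0,0,0],"turn":0},{"claw":-1,"travel":[0,0,0],"turn":0}]' 60
python3 -m inch '[{"claw":-1,"travel":[0,0,0],"turn":0},{"claw":-1,"travel":[0,0,0.03],"turn":0},{"claw":-1,"travel":[0,0,0.1],"turn":0}]'
python3 -c "
from h import *
s=get_state();w,x,y,z=s['ee_rot'];print(s['clock'],s['position'],2*np.degrees(np.arctan2(y,x))-90,s['qpos'])"
```

```text
position: [0.5961, -0.059, 0.0667]
contact_force: [-0.6, -0.6, 0.5]
clock: 18.65
position: [0.6007, -0.06, 0.0737]
ee_rot: [0.002, 0.681, 0.732, 0.001]
contact_force: [-1.8, -0.9, 6.2]
width: 0.0572
gripper_force: 67.6
clock: 18.95
position: [0.5983, -0.0591, 0.0903]
ee_rot: [-0.002, 0.681, 0.732, -0.001]
contact_force: [-0.7, 1.2, -5.2]
width: 0.0572
gripper_force: 66.4
18.95 [ 0.59827992 -0.05906922  0.0902567 ] 4.100366848198519 [-2.14335115e-01  4.42697756e-01  1.67336236e+00  4.56723547e-04
  1.02931411e+00 -2.86136155e-01]
```

```bash
python3 -m inch '[{"claw":-1,"travel":[0,0,0.2],"turn":0},{"claw":-1,"travel":[-0.08,-0.15,0.35],"turn":0.02},{"claw":-1,"travel":[-0.16,-0.35,0.35],"turn":0.05},{"claw":-1,"travel":[-0.26,-0.55,0.35],"turn":0.08},{"claw":-1,"travel":[-0.36,-0.75,0.35],"turn":0.097}]'| grep -E "pos|contact"
python3 -m inch '[{"claw":-1,"travel":[-0.1,-0.2,0],"turn":0},{"claw":-1,"travel":[-0.2,-0.4,0],"turn":0},{"claw":-1,"travel":[-0.28,-0.55,0],"turn":0},{"claw":-1,"travel":[-0.28,-0.61,-0.1],"turn":0},{"claw":-1,"travel":[-0.28,-0.61,-0.1],"turn":0}]'|grep -E "pos|contact"
python3 -m inch '[{"claw":-1,"travel":[0,0,-0.1],"turn":0},{"claw":-1,"travel":[0,0,-0.15],"turn":0},{"claw":-1,"travel":[0,0,-0.15],"turn":0}]'
python3 - <<'E'
from h import *
s=get_state();w,x,y,z=s['ee_rot'];P=s['position'];print(s['clock'],P,2*np.degrees(np.arctan2(y,x))-90)
a=snap('top','t9.png');b=snap('side','s9.png')
zt=P[2]+.026;yd=np.array([-.365,.931]);xd=np.array([.931,.365])
g=cv2.cvtColor(a,cv2.COLOR_RGB2GRAY)
# profiles along block length through TCP at z top, toward both ends, at lateral offsets
for off in(-.015,0,.015):
    L=np.arange(-.095,.0951,.0025)
    uv=np.array([proj('top',np.r_[P[:2]+l*yd+off*xd,zt]) for l in L],np.float32)
    vals=cv2.remap(a,uv[:,:1],uv[:,1:],cv2.INTER_LINEAR)[:,0]
    print(off,' '.join(f'{l*1000:.0f}:{c[0]},{c[1]},{c[2]}' for l,c in list(zip(L,vals))[:24]))
    print('  +',' '.join(f'{l*1000:.0f}:{c[0]},{c[1]},{c[2]}' for l,c in list(zip(L,vals))[-24:]))
E
```

```text
position: [0.5267, -0.2103, 0.1614]
contact_force: [0.4, 0.6, -7.4]
position: [0.4697, -0.3325, 0.1389]
contact_force: [-1.1, 1.3, -6.5]
clock: 20.25
position: [0.4707, -0.3296, 0.1098]
ee_rot: [-0.003, 0.562, 0.827, 0.001]
contact_force: [0.3, 0.2, -6.3]
width: 0.0576
gripper_force: 67.3
20.25 [ 0.47069327 -0.32958493  0.10978082] 21.607276793687035
-0.015 -95:210,202,180 -92:203,196,173 -90:203,196,173 -88:195,188,167 -85:186,178,158 -82:180,174,155 -80:172,168,149 -77:167,161,143 -75:159,155,137 -72:149,143,126 -70:136,131,117 -67:111,117,108 -65:84,107,105 -62:69,103,103 -60:98,118,112 -57:167,168,151 -55:211,206,184 -52:224,220,196 -50:227,222,200 -47:226,221,199 -45:225,220,198 -42:222,218,194 -40:219,214,189 -37:214,208,184
  + 38:191,138,136 40:193,165,165 43:197,160,160 45:203,145,146 48:201,153,154 50:207,148,149 53:183,161,162 55:122,133,134 58:45,51,52 60:62,63,63 63:54,55,59 65:34,39,40 68:32,35,36 70:22,21,30 73:15,12,19 75:13,16,20 78:31,22,23 80:74,22,18 83:171,44,39 85:216,50,41 88:226,53,41 90:242,66,58 93:210,50,44 95:97,18,16
0 -95:113,109,98 -92:103,101,91 -90:13
[... 600 characters left out ...]
41,36 90:192,40,34 93:146,26,23 95:125,22,21
0.015 -95:225,222,199 -92:225,220,198 -90:224,219,198 -88:221,216,194 -85:213,207,184 -82:207,201,179 -80:188,183,163 -77:167,162,144 -75:147,142,126 -72:125,119,105 -70:115,111,99 -67:102,100,87 -65:84,88,82 -62:87,93,88 -60:59,76,74 -57:40,61,60 -55:30,53,53 -52:28,47,48 -50:25,43,44 -47:28,45,45 -45:31,44,45 -42:45,53,49 -40:67,67,59 -37:70,69,62
  + 38:189,33,35 40:189,40,38 43:190,38,31 45:188,37,35 48:190,38,27 50:193,41,33 53:167,79,78 55:102,96,97 58:47,52,56 60:34,35,38 63:38,38,40 65:28,29,28 68:17,15,20 70:22,16,22 73:21,27,27 75:31,35,34 78:16,21,25 80:7,12,12 83:27,15,19 85:120,32,22 88:177,37,31 90:197,43,35 93:163,34,28 95:133,29,23
```

```bash
python3 - <<'E'
from h import *
a=cv2.imread('pics/t7.png')[:,:,::-1].copy()
for x in(.41,.424,.438):
    L=np.arange(.255,.415,.0025)
    uv=np.array([proj('top',[x,l,.094]) for l in L],np.float32)
    v=cv2.remap(a,uv[:,:1],uv[:,1:],cv2.INTER_LINEAR)[:,0]
    print(x,' '.join(f'{l*1000:.0f}:{c[0]},{c[1]},{c[2]}' for l,c in zip(L,v) if l<.29 or l>.37))
# lateral profile red block at its +y end (t9): across x at l=+45mm
a=cv2.imread('pics/t9.png')[:,:,::-1].copy();P=np.array([.4707,-.3296]);yd=np.array([-.368,.930]);xd=np.array([.930,.368])
for l,z in((.045,.1358),(.085,.024),(.075,.024)):
    L=np.arange(-.06,.0601,.003);uv=np.array([proj('top',np.r_[P+l*yd+o*xd,z]) for o in L],np.float32)
    v=cv2.remap(a,uv[:,:1],uv[:,1:],cv2.INTER_LINEAR)[:,0]
    print(l,z,' '.join(f'{o*1000:.0f}:{c[0]},{c[1]}' for o,c in zip(L,v)))
# nest far outer end line at z=.024
L=np.arange(.06,.1,.0025);uv=np.array([proj('top',np.r_[P+l*yd,.024]) for l in L],np.float32)
v=cv2.remap(a,uv[:,:1],uv[:,1:],cv2.INTER_LINEAR)[:,0];print('nest',' '.join(f'{o*1000:.0f}:{c[0]}' for o,c in zip(L,v)))
E
```

```text
0.41 255:40,114,60 258:42,131,70 260:47,126,70 262:61,78,66 265:65,63,65 268:65,62,67 270:62,63,64 272:59,61,63 275:67,66,69 278:122,121,127 280:174,174,180 283:184,185,191 285:182,184,189 288:177,180,186 370:84,130,100 373:83,128,99 375:96,150,115 378:122,191,145 380:125,185,146 383:96,115,107 385:60,62,66 388:48,55,53 390:55,75,64 393:67,86,77 395:72,77,81 398:71,72,79 400:69,73,77 403:69,73,78 405:72,73,80 408:71,73,79 410:69,72,76 413:71,75,81
0.424 255:40,118,62 258:48,146,76 260:49,130,71 262:54,64,60 265:62,62,64 268:64,64,66 270:62,63,64 272:82,83,85 275:131,132,136 278:200,201,205 280:235,237,238 283:238,240,240 285:237,238,240 288:238,239,240 370:49,143,76 373:52,163,85 375:60,204,104 378:62,221,111 380:73,203,111 383:85,125,99 385:66,64,69 388:46,53,52 390:50,65,60 393:65,71,74 395:74,75,81 398:72,77,81 400:71,76,79 403:70,74,79 405:70,72,79 408:74,74,81 410:73,75,81 413:74,75,82
0.438 255:38,107,58 258:41,139,75 260:51,129,74 262:59,69,63 265:84,81,86 268:117,116,120 270:119,118,125 272:117,116,121 275:138,140,145 278:201,203,208 280:235,237,238 283:239,240,241 285:238,24
[... 972 characters left out ...]
5:70,77 18:71,69 21:74,76 24:69,74 27:72,72 30:69,76 33:73,71 36:67,72 39:74,68 42:75,75 45:70,72 48:71,73 51:71,74 54:72,74 57:72,75 60:74,77
0.075 0.024 -60:111,114 -57:111,114 -54:112,116 -51:107,117 -48:152,111 -45:225,155 -42:236,151 -39:240,91 -36:202,48 -33:179,35 -30:174,39 -27:173,38 -24:168,39 -21:173,34 -18:186,36 -15:174,35 -12:177,37 -9:169,38 -6:180,38 -3:192,43 0:175,38 3:179,36 6:170,33 9:177,38 12:176,36 15:176,39 18:182,39 21:171,33 24:171,36 27:172,35 30:183,36 33:179,38 36:174,41 39:186,93 42:171,121 45:142,85 48:80,71 51:71,75 54:74,78 57:73,76 60:72,74
nest 60:33 62:84 65:167 68:179 70:118 73:126 75:175 78:194 80:180 83:117 85:84 88:89 90:91 93:102 95:112 98:112 100:112
```

```bash
python3 -m inch '[{"claw":-1,"travel":[0.005,-0.014,0],"turn":0},{"claw":-1,"travel":[0.005,-0.014,-0.04],"turn":0},{"claw":-1,"travel":[0.005,-0.014,-0.08],"turn":0},{"claw":-1,"travel":[0.005,-0.014,-0.11],"turn":0},{"claw":-1,"travel":[0.005,-0.014,-0.13],"turn":0}]'| grep -E "pos|contact"
python3 -m inch '[{"claw":-1,"travel":[0,0,-0.015],"turn":0},{"claw":-1,"travel":[0,0,-0.03],"turn":0},{"claw":-1,"travel":[0,0,-0.045],"turn":0},{"claw":-1,"travel":[0,0,-0.055],"turn":0},{"claw":-1,"travel":[0,0,-0.055],"turn":0}]'| grep -E "pos|contact"
```

```text
position: [0.4723, -0.3339, 0.0845]
contact_force: [-0.8, 0.8, -6.5]
position: [0.4727, -0.3343, 0.0743]
contact_force: [-0.0, 0.1, -6.1]
```

```bash
python3 -m inch '[{"claw":-1,"travel":[0,0.005,-0.01],"turn":0},{"claw":-1,"travel":[0,0.005,-0.02],"turn":0},{"claw":-1,"travel":[0,0.005,-0.02],"turn":0}]'| grep -E "pos|contact"
python3 -m inch '[{"claw":-1,"travel":[0,0,-0.01],"turn":0},{"claw":-1,"travel":[0,0,-0.015],"turn":0},{"claw":-1,"travel":[0,0,-0.015],"turn":0}]'| grep -E "pos|contact"
```

```text
position: [0.4732, -0.3338, 0.0706]
contact_force: [0.6, -1.0, -6.8]
position: [0.4733, -0.334, 0.0696]
contact_force: [-1.7, -0.2, 6.1]
```

It bottomed at the same depth as green (grip height minus 4 mm). I'll release, back off and check numerically.

```bash
python3 -m inch '[{"claw":1,"travel":[0,0,0],"turn":0},{"claw":1,"travel":[0,0,0],"turn":0},{"claw":1,"travel":[0,0,0],"turn":0},{"claw":1,"travel":[0,0,0.1],"turn":0},{"claw":1,"travel":[0,0,0.3],"turn":0}]'| grep -E "pos|contact|width"
python3 -m inch '[{"claw":1,"travel":[0,0,0.3],"turn":0},{"claw":1,"travel":[-0.2,0.25,0.4],"turn":0},{"claw":1,"travel":[-0.3,0.45,0.4],"turn":0},{"claw":1,"travel":[-0.4,0.65,0.4],"turn":0},{"claw":1,"travel":[-0.4,0.9,0.4],"turn":0}]'| grep -E "pos|contact"
python3 -m inch '[{"claw":1,"travel":[0,0.2,0],"turn":0},{"claw":1,"travel":[0,0.3,0],"turn":0},{"claw":1,"travel":[0,0.3,0],"turn":0}]'| grep -E "clock|pos|contact"
python3 - <<'E'
from h import *
a=snap('top','t10.png');snap('side','s10.png')
for n,c,th,z in(('R',(.4685,-.3246),21.4,.094),('G',(.4241,.3344),-.3,.094)):
    t=np.radians(th);yd=np.array([-np.sin(t),np.cos(t)]);xd=np.array([np.cos(t),np.sin(t)])
    for nm,d,e,R in(('len',yd,xd,.08),('wid',xd,yd,.045)):
        o=.01 if nm=='len' else -.05
        L=np.arange(-R,R+.001,.0025);uv=np.array([proj('top',np.r_[np.array(c)+l*d+o*e,z]) for l in L],np.float32)
        v=cv2.remap(a,uv[:,:1],uv[:,1:],cv2.INTER_LINEAR)[:,0]
        print(n,nm,' '.join(f'{l*1000:.0f}:{q[0]},{q[1]}' for l,q in zip(L,v) if nm=='wid' and abs(l)>.02 or abs(l)>.04))
E
```

```text
position: [0.4709, -0.3316, 0.1251]
contact_force: [0.6, 0.5, -0.9]
width: 0.0852
position: [0.3909, -0.1596, 0.2079]
contact_force: [2.1, 0.6, 0.8]
clock: 23.25
position: [0.3925, -0.0985, 0.2077]
contact_force: [-0.6, -0.9, 0.3]
R len -80:110,112 -78:108,111 -75:109,114 -72:108,113 -70:108,112 -67:108,110 -65:106,109 -62:135,139 -60:208,211 -57:241,243 -55:237,239 -52:236,238 -50:237,238 -47:237,238 -45:237,239 -42:237,238 40:237,84 43:194,129 45:99,116 48:42,44 50:59,62 53:56,55 55:15,17 58:20,18 60:25,24 63:34,37 65:36,39 68:21,26 70:24,16 73:89,26 75:174,37 78:170,35 80:106,23
R wid -45:110,114 -42:104,111 -40:144,113 -37:230,128 -35:222,175 -32:235,101 -30:243,53 -27:222,177 -25:236,239 -22:239,242 20:194,200 23:232,233 25:240,242 28:240,245 30:138,142 33:194,69 35:234,57 38:241,61 40:234,60 43:231,120 45:223,186
G len -80:46,152 -78:62,200 -75:63,205 -72:76,129 -70:109,104 -67:122,123 -65:120,119 -62:119,118 -60:130,131 -57:180,182 -55:231,232 -52:235,237 -50:206,208 -47:182,184 -45:178,179 -42:175,176 40:66,216 43:65,219 45:70,213 48:86,161 50:80,76 53:50,50 55:51,53 58:64,68 60:75,78 63:73,75 65:70,73 68:69,74 70:69,74 73:72,75 75:72,73 78:69,73 80:74,77
G wid -45:64,99 -42:55,149 -40:50,143 -37:49,140 -35:53,153 -32:43,142 -30:62,125 -27:154,169 -25:243,242 -22:241,242 20:124,126 23:172,173 25:181,182 28:166,165 30:82,99 33:48,143 35:48,143 38:50,147 40:57,186 43:70,211 45:108,126
```

```bash
python3 -c "
from rig import ticket;print(ticket.sign_off())"
```

```text
the job is handed in; nothing more can be done
None
```

Both throttle bodies are standing fully down in the nests of their tag colours, each within about 2 mm of the pocket centre by my last camera measurement, and the job was handed in at about 23 s; no verdict came back.

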